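# Bring the transformer round to the pick-up mark

### The job

Turn the parts carousel by pushing on its black paddles with a fingertip until the small transformer's spoke is in line with the steel blade of the index mark on the bench, with the transformer on the blade's side. Turn it gently, without spinning it, gripping it or touching the parts: all four parts must stay in their dishes, and the reel, carton and mug must stay where they are. Finish with the carousel at rest and the hand clear of it.

Things in the scene. Friction and masses are not known exactly. Their poses are not given: they have to be found in the camera images.
- index_mark: Fixed grey tongue, 26 mm wide, 5 mm high, on the bench, with a low upright steel blade at its outer end (10 mm thick, 165 to 191 mm off the axis, top 30 mm above the bench). Origin: on the carousel's turning axis at bench level; +x runs level from there through the blade, to the robot's right (-y) or right and back towards it, yaw -2.52 to -1.12 rad.
- foot: Fixed round grey foot of the carousel, 144 mm across, 9 mm high; origin on the turning axis at bench level. The four dishes that turn above it are round, shallow, 82 mm across, centres 72 mm from the axis, floors 30 mm and rims 38 mm above the bench. Beyond it to the left stands a fixed radio cabinet, 0.41 m tall, its front from (0.47, 0.44) to (0.62, -0.18) m: keep the arm clear of it, best by working on the paddles on the robot's side.
- carousel (a joint): Angle of the carousel about its upright axis, 0 at the start; grows anticlockwise seen from above; turns over half a turn either way. Dry friction about 0.12 N m (1 N at a paddle); it stays where it is left. Four aluminium spokes at right angles (14 mm wide, 16 to 26 mm above the bench), each with a dish and, outside the dish, a finger paddle.
- paddle_0 (a point): Middle of the top edge of one of the four equal upright black finger paddles at the spoke ends: 10 mm thick, 30 mm along the spoke (118 to 148 mm off the axis), 16 to 60 mm above the bench. Numbered anticlockwise from above, 90 degrees apart; the number does not tell which part is in that spoke's dish. Bare bench between the paddles.
- paddle_1 (a point): Middle of the top edge of one of the four equal upright black finger paddles at the spoke ends: 10 mm thick, 30 mm along the spoke (118 to 148 mm off the axis), 16 to 60 mm above the bench. Numbered anticlockwise from above, 90 degrees apart; the number does not tell which part is in that spoke's dish. Bare bench between the paddles.
- paddle_2 (a point): Middle of the top edge of one of the four equal upright black finger paddles at the spoke ends: 10 mm thick, 30 mm along the spoke (118 to 148 mm off the axis), 16 to 60 mm above the bench. Numbered anticlockwise from above, 90 degrees apart; the number does not tell which part is in that spoke's dish. Bare bench between the paddles.
- paddle_3 (a point): Middle of the top edge of one of the four equal upright black finger paddles at the spoke ends: 10 mm thick, 30 mm along the spoke (118 to 148 mm off the axis), 16 to 60 mm above the bench. Numbered anticlockwise from above, 90 degrees apart; the number does not tell which part is in that spoke's dish. Bare bench between the paddles.
- small_transformer: Small transformer: dark grey rectangular metal block, 47 x 54 x 45 mm tall, lying loose in one of the four dishes (any of them, any yaw), at the dish's centre to within 3 mm if moved gently. Origin: centre of its underside.
- tape_roll: Roll of black tape, 58 x 56 x 19 mm, lying loose in another dish. Origin: centre of its underside.
- ribbed_knob: Round ribbed radio knob, 36 mm across and 17 mm high, loose in another dish. Origin: centre of its underside.
- potentiometer: Potentiometer, a small round can with a shaft standing up, 33 x 24 x 40 mm tall, loose in another dish. Origin: centre of its underside.
- solder_reel: Bystander: reel of solder, 59 mm across, 43 mm high, standing on the bench left of the carousel. Origin: centre of its underside.
- valve_carton: Bystander: small carton, 36 x 85 x 36 mm, lying on the bench left of the carousel, in front of the radio. Origin: centre of its underside.
- mug: Bystander: mug, 101 mm high, 78 x 116 mm with its handle, on the bench farther left. Origin: centre of its underside.
Not all that is in view belongs to the job. What is shaped like the small_transformer but purple is not meant.

How it is judged:
At the end, for the whole second after the job is handed in: The transformer's centre is within 9 mm (sideways) of the line from the carousel's axis through the index blade, on the blade's side; the carousel stands still, all four parts rest in their dishes, and the reel, carton and mug are within 20 mm of where they were (x of small_transformer in the frame of index_mark above 0.05 m and y of small_transformer in the frame of index_mark between -0.009 and 0.009 m and velocity of joint carousel between -0.03 and 0.03 rad/s and height (world z) of small_transformer between 0.024 and 0.04 m and horizontal distance between each of small_transformer, tape_roll, ribbed_knob, potentiometer and foot below 0.105 m and linear speed of each of small_transformer, tape_roll, ribbed_knob, potentiometer below 0.02 m/s and height (world z) of tape_roll between 0.024 and 0.04 m and height (world z) of ribbed_knob between 0.024 and 0.04 m and height (world z) of potentiometer between 0.024 and 0.04 m and distance of each of solder_reel, valve_carton, mug from where it was at the start of the episode below 0.02 m); the robot touches nothing.
It fails at once if a part was lifted or lost from its dish (height (world z) of any of small_transformer, tape_roll, ribbed_knob, potentiometer above 0.045 m or height (world z) of any of small_transformer, tape_roll, ribbed_knob, potentiometer below 0.02 m).
It fails at once if a finger or the arm pushed on one of the parts in the dishes (contact force between any of the fingers, the arm and small_transformer above 1 N or contact force between any of the fingers, the arm and tape_roll above 1 N or contact force between any of the fingers, the arm and ribbed_knob above 1 N or contact force between any of the fingers, the arm and potentiometer above 1 N).
It fails at once if a bystander was moved (distance of any of solder_reel, valve_carton, mug from where it was at the start of the episode above 0.02 m).
It fails at once if the carousel was spun (faster than 2.5 rad/s) (velocity of joint carousel above 2.5 rad/s or velocity of joint carousel below -2.5 rad/s).
It fails at once if the carousel was gripped or shoved with more than 30 N (contact force between the fingers and carousel above 30 N).
It also fails if it takes over 72 s, if anything falls off the work surface, if the arm or the gripper's body presses on something with over 40 N, if the wrist force passes 120 N, or if a joint passes its speed limit or range.

### The arm

A 6-joint arm with a two-finger parallel gripper is mounted at the origin on a cart in front of the work surface, level with it; the furniture and walls round the work are solid. World frame = base frame: x ahead of the robot, y to its left, z up, the work surface at z = 0. Lengths are in m, angles in rad, forces in N, time in s.
With the tool pointing down it reaches from about 0.275 to 0.75 m from the base axis. Payload 10.2 kg.
Tool frame: the origin (TCP) lies midway between the tips of the shut fingers; the grasp point (between the pads) lies 19 mm behind it; z points along the fingers, y is the line along which they close (so a half turn about z gives the same grasp; the last joint's range is limited). The gripper opens to 85 mm and grips with 20 to 120 N. Pads are 22 mm wide; open, the fingers measure 114 mm over their backs; the gripper's body (76 mm by 85 mm) begins 54 mm behind the grasp point. The pads swing forward as they close: fully open they stand 13 mm farther back than shut.
Start: joints at [-1.525, 0.313, 1.498, -0, 1.331, -0.223], TCP at [0.139, -0.506, 0.231] pointing down, gripper open.
Joint ranges: [-2.94, 2.94], [-0.97, 2.17], [0.19, 2.56], [-1.23, 4.37], [0.02, 3.11], [-2.88, 2.88]. Speed limits (rad/s): [2.39, 2.39, 3.01, 3.14, 3.14, 3.14].

### API

Orientations are given as a unit quaternion [w, x, y, z].
In Python, from rig import * gives the robot as it stands.
- The arm moves only by the shell command python3 -m inch 'ROWS' [FORCE]. ROWS is text: rows parted by semicolons, each of 5 numbers parted by spaces: the shift along the tool's x, y, z in units of 20 mm (1.0 is 20 mm), then the turn about the tool's z in units of 6 degrees (1.0 is 6 degrees), then the opening, from 0 (shut) to 1 (fully open). In form: dx dy dz turn gripper; .... A call has exactly 5 rows; each row shifts and turns the commanded pose from where the row before left it, along the tool's axes as they then stand; what a row does not reach is not made up. A row lasts 1/10 s, in which the tool goes at most 50 mm and 8.59 degrees, less where a joint would pass 70% of its speed; a pose out of reach is approached as far as the arm can. A call with a number of a shift or a turn outside -1 to 1 is refused whole. A call with a gripper value outside its range is refused whole. The fingers move at their own pace and stop on an object; FORCE is the grip in N (left out, the last holds). Time passes only in rows, so rows that do not move let the fingers close, or fill a call up. It gives the time, the measured TCP pose, the force, the opening and the grip force at its end, in the units of the state.
- read_state(): the state, without advancing time (a new reading comes with each control period).
- grab_frame(name): name is "side" or "top" or "wrist"; returns a dict with "color" (384x512x3 uint8, red, green, blue), "depth" (384x512 float32, m along the optical axis (not along the pixel's ray), 0 where there is no reading), "mtx" (3x3 intrinsics, pixels), "distortion" ([k1, k2, p1, p2, k3] as OpenCV has them; the pictures are not rectified), "R" (3x3) and "t" (3): a world point X has camera coordinates R X + t. Camera axes: x right, y down, z forward; pixel columns grow to the right and rows downward; lengths in m; the calibration is good to about 2 mm. A picture is of the moment at which its call begins.
- job_done(): hands the job in; it is judged then, once.
The state is a dict: "clock": time; "qpos": joint angles; "qd": joint speeds; "joint_efforts": joint torques, N m; "position": TCP position; "ee_rot": TCP orientation; "wrist_force": force on the tool from outside, world axes, zero at the start; "wrist_torque": the same for the moment, N m; "grip_width": opening from 0.0 (shut) to 1.0 (fully open); "gripper_force": force on a finger pad.
Only numpy, scipy, OpenCV 4.12 (cv2) and the standard library are available. Lean on these libraries where they do the work, as an engineer would, in place of code of your own. Each camera call takes 0.05 s, during which the arm holds its last target. There are 200 camera calls.

## Working session

There is one attempt and no reset: what is moved stays moved. The work goes in short steps, Python scripts to look and compute and a shell command to move; the robot and the scene stay as the last step left them, time stands still between calls to the robot, and variables do not carry over. Pictures are saved under pics/ and viewed, at most 10 in all, crops included, and the job is handed in when it is done.

```bash
mkdir -p pics; cat > h.py <<'E'
from rig import *
import numpy as np, cv2
def px2w(f,u,v,z):
    "pixel -> world at height z"
    p=cv2.undistortPoints(np.array([[[u,v]]],float),f["mtx"],np.array(f["distortion"]))[0,0]
    d=f["R"].T@np.array([p[0],p[1],1]); c=-f["R"].T@f["t"]
    return c+d*(z-c[2])/d[2]
def w2px(f,X):
    return cv2.projectPoints(np.array(X,float).reshape(-1,3),cv2.Rodrigues(f["R"])[0],f["t"],f["mtx"],np.array(f["distortion"]))[0][:,0]
E
python3 - <<'E'
from h import *
import pickle
for n in("top","side"):
    f=grab_frame(n); f={k:np.array(v) for k,v in f.items()}
    pickle.dump(f,open(n+".pkl","wb"))
    cv2.imwrite(f"pics/{n}0.png",cv2.resize(f["color"][:,:,::-1],(800,600),interpolation=cv2.INTER_CUBIC))
    print(n,-f["R"].T@f["t"])
s=read_state();print(s)
E
```

```text
top [ 0.32747519 -0.22530661  1.63108627]
side [ 0.44517158 -1.13672369  0.6205826 ]
{'clock': 0.1, 'qpos': array([-1.52540170e+00,  3.13350515e-01,  1.49834932e+00, -3.86925021e-05,
        1.33101226e+00, -2.23414730e-01]), 'qd': array([ 6.92392701e-05, -9.55204512e-04, -2.75292908e-03,  1.53492696e-03,
       -1.20787433e-03, -2.98307187e-05]), 'joint_efforts': array([ 3.29462557e-03, -4.12895179e+01, -2.60141623e+01, -1.71646288e-04,
        2.94969977e-03,  2.20536336e-06]), 'position': array([ 0.13939201, -0.50591652,  0.23081902]), 'ee_rot': array([-5.59174930e-04,  9.90980508e-01,  1.34004926e-01,  3.10392037e-05]), 'wrist_force': array([ 0.07971823, -0.04030914, -0.39103675]), 'wrist_torque': array([ 0.04340733,  0.02858368, -0.01862785]), 'gripper_force': 0.0, 'grip_width': 0.9957557798783496}
```

View pics/top0.png

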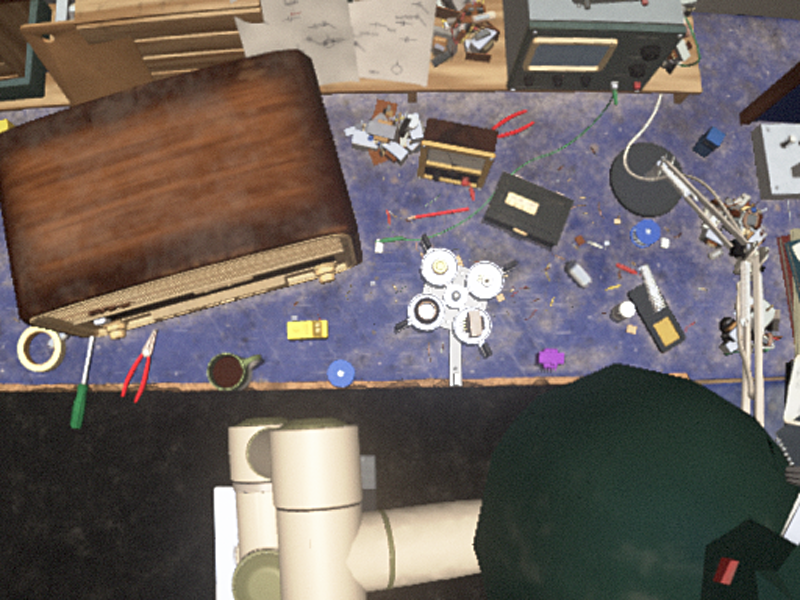

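View pics/side0.png

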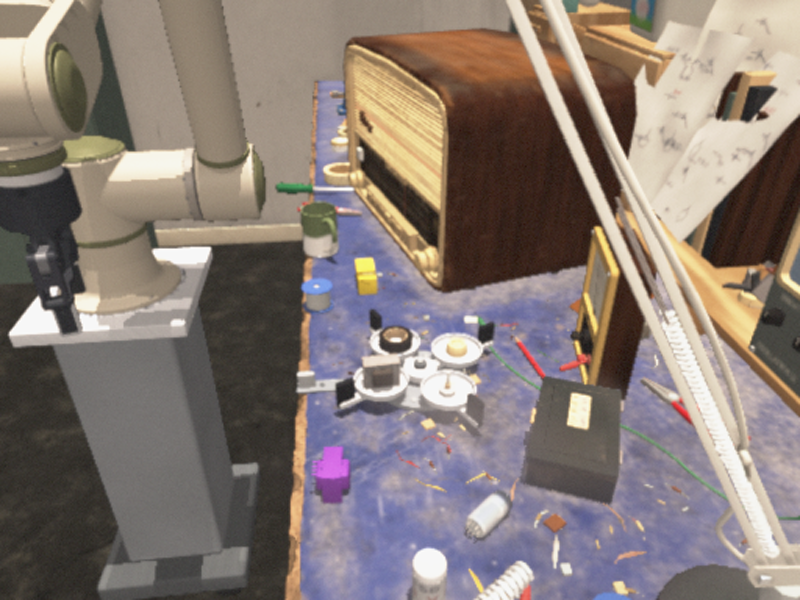

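Top: carousel hub near (456,295), blade near (456,378), transformer at lower right (474,324). Side: transformer at (380,373), blade at (306,380). I'll enlarge the top view for accuracy.

```bash
python3 - <<'E'
from h import *
import pickle
f=pickle.load(open("top.pkl","rb"))
c=f["color"][140:255,240:350,::-1]
cv2.imwrite("pics/crop0.png",cv2.resize(c,None,fx=5.2,fy=5.2,interpolation=cv2.INTER_CUBIC))
k=.64
for n,u,v,z in(("hub",456,295,.04),("blade",456,378,.03),("tr",474,324,.075),("p_tr",486,350,.06),("p_tape",402,326,.06),("p_knob",425,242,.06),("p_pot",510,266,.06)):
    print(n,px2w(f,u*k,v*k,z).round(4))
E
```

```text
hub [ 0.556  -0.3735  0.04  ]
blade [ 0.3783 -0.3696  0.03  ]
tr [ 0.489  -0.4063  0.075 ]
p_tr [ 0.435  -0.4319  0.06  ]
p_tape [ 0.4889 -0.2557  0.06  ]
p_knob [ 0.6689 -0.3084  0.06  ]
p_pot [ 0.614  -0.4895  0.06  ]
```

View pics/crop0.png

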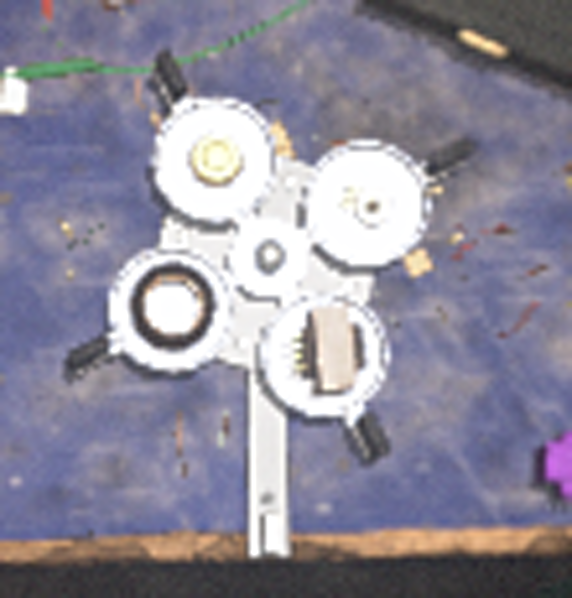

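```bash
python3 - <<'E'
from h import *
import pickle
k=1/.64
for n in("top","side"):
    f=pickle.load(open(n+".pkl","rb"))
    for m,X in(("tcp",[.139,-.506,.231]),("base",[0,0,.1]),("radioR",[.62,-.18,.41]),("radioL",[.47,.44,.41]),("radioRb",[.62,-.18,0])):
        print(n,m,(w2px(f,X)*k).round(0))
    print(f["R"].round(3),f["t"],f["distortion"],f["mtx"])
f=pickle.load(open("side.pkl","rb"))
for m,u,v,z in(("hub",421,362,.04),("bladetop",306,376,.03),("ptr",346,382,.06)): print(m,px2w(f,u*.64,v*.64,z).round(4))
# depth-based points
for n,pts in(("top",[(456,295),(456,378),(474,324),(540,230),(400,300)]),("side",[(421,362),(306,380),(346,390),(500,520)])):
    f=pickle.load(open(n+".pkl","rb"))
    for u,v in pts:
        u*=.64;v*=.64;d=f["depth"][int(v),int(u)]
        p=cv2.undistortPoints(np.array([[[u,v]]]),f["mtx"],f["distortion"])[0,0]
        print(n,u,v,(f["R"].T@(d*np.r_[p,1]-f["t"])).round(3))
E
```

```text
top tcp [[541. 501.]]
top base [[280. 566.]]
top radioR [[359. 227.]]
top radioL [[  2. 322.]]
top radioRb [[366. 270.]]
[[-0.016 -1.    -0.003]
 [-0.992  0.016 -0.126]
 [ 0.126  0.001 -0.992]] [-0.21570165  0.53345763  1.5771307 ] [-0.16852528  0.          0.          0.          0.        ] [[479.02035309   0.         247.60886487]
 [  0.         479.02035309 197.4884648 ]
 [  0.           0.           1.        ]]
side tcp [[ 77. 321.]]
side base [[109. 239.]]
side radioR [[449.  85.]]
side radioL [[340.  27.]]
side radioRb [[440. 314.]]
[[ 0.995 -0.1   -0.005]
 [-0.057 -0.524 -0.85 ]
 [ 0.083  0.846 -0.527]] [-0.55369672 -0.04230896  1.25182712] [0.04696619 0.         0.         0.         0.        ] [[394.01554145   0.         254.0946608 ]
 [  0.         394.01554145 195.18942154]
 [  0.           0.           1.        ]]
hub [ 0.5564 -0.3757  0.04  ]
bladetop [ 0.3781 -0.3788  0.03  ]
ptr [ 0.439  -0.4375  0.06  ]
top 291.84000000000003 188.8 [ 0.555 -0.373  0.044]
top 291.84000000000003 241.92000000000002 [ 0.378 -0.37   0.03 ]
top 303.36 207.36 [ 0.489 -0.406  0.078]
top 345.6 147.20000000000002 [ 0.694 -0.56   0.053]
top 256.0 192.0 [ 0.552 -0.253  0.005]
side 269.44 231.68 [ 0.556 -0.378  0.042]
side 195.84 243.20000000000002 [ 0.377 -0.373  0.018]
side 221.44 249.6 [ 0.438 -0.441  0.048]
side 320.0 332.8 [ 0.614 -0.657  0.011]
```

Calibration agrees with the arm. The transformer's spoke is at about -153° and the blade at about ±180°, so the carousel must turn roughly 27° clockwise. The tool's x is already close to radial there, so I'll shut the gripper and come in on the -y side of the transformer's paddle.

```bash
python3 -m inch '1 0.15 0 0 0;1 0.15 0 0 0;1 0.15 0 0 0;1 0.15 0 0 0;1 0.15 0 0 0' && python3 -m inch '1 0.15 0 0 0;1 0.15 0 0 0;1 0.15 0 0 0;1 0.15 0 0 0;1 0.15 0 0 0' && python3 -m inch '1 0.2 0.5 0 0;1 0.2 0.5 0 0;1 0.2 0.5 0 0;1 0.2 0.5 0 0;1 0.2 0.5 0 0'
```

```text
clock: 0.6
position: [0.2406, -0.4938, 0.231]
ee_rot: [-0.0, 0.991, 0.134, -0.0]
wrist_force: [-0.1, -0.0, 0.2]
grip_width: 0.147
gripper_force: 0.0
clock: 1.1
position: [0.341, -0.4816, 0.2309]
ee_rot: [-0.0, 0.991, 0.134, -0.0]
wrist_force: [0.5, -0.4, -0.1]
grip_width: 0.001
gripper_force: 0.0
clock: 1.6
position: [0.4427, -0.4744, 0.1804]
ee_rot: [-0.0, 0.991, 0.134, -0.0]
wrist_force: [0.4, 0.1, 0.9]
grip_width: -0.001
gripper_force: 0.0
```

```bash
cat > st.py <<'E'
from h import *
A=np.array([.556,-.3745]); s=read_state(); R=np.zeros((3,3))
w,x,y,z=s["ee_rot"]
ex=np.array([1-2*(y*y+z*z),2*(x*y+w*z)]); ey=np.array([2*(x*y-w*z),1-2*(x*x+z*z)])
p=s["position"]; r=p[:2]-A
print("clock",s["clock"],"pos",p.round(4),"tool xy rel axis",(r@ex).round(4),(r@ey).round(4),"yaw",np.degrees(np.arctan2(ex[1],ex[0])).round(1),"F",s["wrist_force"].round(1),"w",s["grip_width"])
E
python3 st.py
```

```text
clock 1.6 pos [ 0.4427 -0.4744  0.1804] tool xy rel axis -0.1358 0.0662 yaw 15.4 F [0.4 0.1 0.9] w -0.0008480075536027808
```

```bash
python3 -m inch '0 0 0.9 0 0;0 0 0.9 0 0;0 0 0.9 0 0;0 0 0.9 0 0;0 0 0.9 0 0' && python3 -m inch '0 0 0.9 0 0;0 0 0.9 0 0;0 0 0.6 0 0;0 0 0 0 0;0 0 0 0 0' && python3 -m inch '0 -0.15 0 0 0;0 -0.15 0 0 0;0 -0.15 0 0 0;0 -0.15 0 0 0;0 -0.15 0 0 0' && python3 -m inch '0 -0.15 0 0 0;0 -0.15 0 0 0;0 -0.15 0 0 0;0 -0.15 0 0 0;0 -0.15 0 0 0' && python3 -m inch '0 -0.15 0 0 0;0 -0.15 0 0 0;0 -0.15 0 0 0;0 -0.15 0 0 0;0 -0.15 0 0 0'; python3 st.py; python3 - <<'E'
from h import *
f=grab_frame("top"); g=grab_frame("side")
a=cv2.resize(f["color"][140:255,240:350,::-1],(385,402),interpolation=cv2.INTER_CUBIC)
b=cv2.resize(g["color"][170:300,170:330,::-1],(415,402)[:2],interpolation=cv2.INTER_CUBIC)
cv2.imwrite("pics/push1.png",np.hstack([a,b]))
E
```

```text
clock: 2.1
position: [0.4418, -0.4745, 0.0901]
ee_rot: [-0.0, 0.991, 0.134, -0.0]
wrist_force: [0.1, -1.2, -0.1]
grip_width: 0.003
gripper_force: 0.0
clock: 2.6
position: [0.4421, -0.4749, 0.0437]
ee_rot: [0.0, 0.991, 0.134, 0.0]
wrist_force: [-0.3, 1.3, -0.0]
grip_width: -0.002
gripper_force: 0.0
clock: 3.1
position: [0.4379, -0.46, 0.0435]
ee_rot: [0.0, 0.991, 0.134, 0.0]
wrist_force: [0.3, 0.5, -0.8]
grip_width: -0.002
gripper_force: 0.0
clock: 3.6
position: [0.4338, -0.4456, 0.0433]
ee_rot: [0.0, 0.991, 0.134, -0.0]
wrist_force: [-0.9, -2.2, 0.0]
grip_width: -0.003
gripper_force: 0.4
clock: 4.1
position: [0.4299, -0.431, 0.0433]
ee_rot: [-0.0, 0.991, 0.134, -0.0]
wrist_force: [-0.4, -0.3, 0.3]
grip_width: 0.001
gripper_force: 0.5
clock 4.1 pos [ 0.4299 -0.431   0.0433] tool xy rel axis -0.1366 0.021 yaw 15.4 F [-0.4 -0.3  0.3] w 0.0007094362324472631
```

View pics/push1.png

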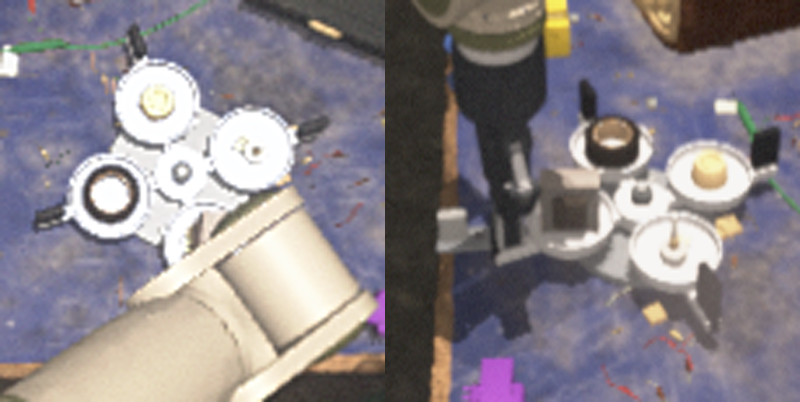

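Carousel is turning with the push. Other paddles are visible in the top half at (48,216), (137,42), (313,127), so I can track the angle through them.

```bash
cat > ang.py <<'E'
from h import *
def ang(f,pts,ox=240,oy=140,sx=3.5,sy=3.496,z=.06):
    P=np.array([px2w(f,ox+u/sx,oy+v/sy,z)[:2] for u,v in pts]); return P
E
python3 - <<'E'
from ang import *
import pickle
f=pickle.load(open("top.pkl","rb"))
A=np.array([.556,-.3745])
deg=lambda P:(np.degrees(np.arctan2(*(P-A).T[::-1]))%360).round(1)
P0=ang(f,[(368,438),(87,355),(169,82),(450,156)],sx=5.2,sy=5.2)
print("paddles0 centre",P0.mean(0),deg(P0)); 
A=P0.mean(0); print(deg(P0))
P1=ang(f,[(48,216),(137,42),(313,127)]); print("now",deg(P1),np.hypot(*(P1-A).T))
print("tongue",ang(f,[(269,400),(269,480)],sx=5.2,sy=5.2,z=.005), "blade",ang(f,[(268,533)],sx=5.2,sy=5.2,z=.03),
 "hub",ang(f,[(268,256)],sx=5.2,sy=5.2,z=.044))
E
```

```text
paddles0 centre [ 0.55128032 -0.37123444] [204.9 118.6  30.4 297. ]
[207.  117.5  28.1 298.1]
now [107.3  16.9 288.2] [0.13286358 0.13285773 0.13437528]
tongue [[ 0.46417439 -0.37371908]
 [ 0.41173106 -0.37235272]] blade [[ 0.37640321 -0.3685901 ]] hub [[ 0.55395476 -0.37206858]]
```

```bash
python3 -m inch '0 -0.15 0 0 0;0 -0.15 0 0 0;0 -0.15 0 0 0;0 -0.15 0 0 0;0 -0.15 0 0 0' && python3 -m inch '0 -0.15 0 0 0;0 -0.15 0 0 0;0 -0.15 0 0 0;0 -0.15 0 0 0;0 -0.05 0 0 0'; python3 st.py; python3 - <<'E'
from h import *
f=grab_frame("top"); g=grab_frame("side")
a=cv2.resize(f["color"][140:255,240:350,::-1],(385,402),interpolation=cv2.INTER_CUBIC)
b=cv2.resize(g["color"][170:300,170:330,::-1],(415,402)[:2],interpolation=cv2.INTER_CUBIC)
cv2.imwrite("pics/push2.png",np.hstack([a,b]))
E
```

```text
clock: 4.7
position: [0.4259, -0.4166, 0.0433]
ee_rot: [0.0, 0.991, 0.134, 0.0]
wrist_force: [-0.9, -0.6, 0.1]
grip_width: 0.002
gripper_force: 0.5
clock: 5.2
position: [0.4225, -0.404, 0.0433]
ee_rot: [-0.0, 0.991, 0.134, -0.0]
wrist_force: [1.4, -1.0, -0.7]
grip_width: -0.0
gripper_force: 0.5
clock 5.2 pos [ 0.4225 -0.404   0.0433] tool xy rel axis -0.1365 -0.0071 yaw 15.4 F [ 1.4 -1.  -0.7] w -0.00016713309065635433
```

View pics/push2.png

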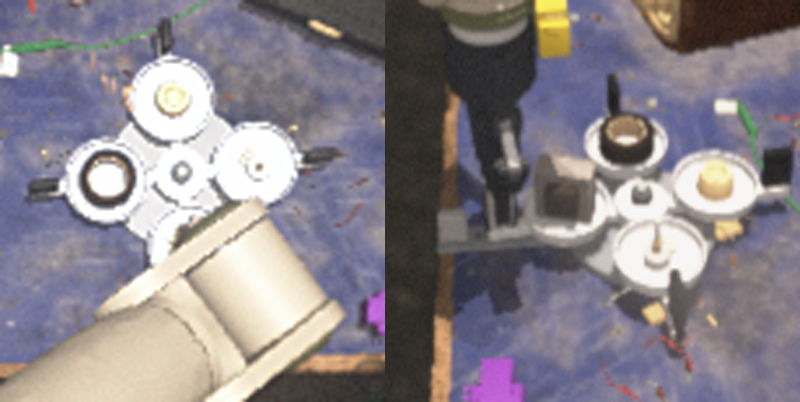

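Paddle tops now at (42,187), (165,38) and (319,158) in the top half; all four parts are still in their dishes.

```bash
python3 - <<'E'
from ang import *
import pickle
f=pickle.load(open("top.pkl","rb"))
A=np.array([.5525,-.372])
P=ang(f,[(42,187),(165,38),(319,158)])
print((np.degrees(np.arctan2(*(P-A).T[::-1]))%360-[90,0,270]).round(1)+[180]*3)
E
```

```text
[185.6 185.5 184.6]
```

Transformer spoke at about 185.2°, target about 179°: 6° more, about 0.7 unit.

```bash
python3 -m inch '0 -0.15 0 0 0;0 -0.15 0 0 0;0 -0.15 0 0 0;0 -0.15 0 0 0;0 -0.1 0 0 0' && python3 -m inch '0 0 0 0 0;0 0 0 0 0;0 0.3 0 0 0;0 0.5 0 0 0;0 0.7 0 0 0'&& python3 -m inch '0 0 -0.5 0 0;0 0 -1 0 0;0 0 -1 0 0;0 0 -1 0 0;0 0 -1 0 0' && python3 -m inch '-0.5 0 -1 0 0;-1 0 -1 0 0;-1 0 -1 0 0;-1 0 -0.5 0 0;-1 0 0 0 0' && python3 -m inch '-1 0 0 0 0;-1 0 0 0 0;-1 0 0 0 0;-1 0 0 0 0;-1 0 0 0 0' && python3 -m inch '-1 0 0 0 0;-1 0 0 0 0;0 0 0 0 0;0 0 0 0 0;0 0 0 0 0'; python3 - <<'E'
from h import *
import pickle
f=grab_frame("top"); f={k:np.array(v) for k,v in f.items()}; pickle.dump(f,open("top2.pkl","wb"))
cv2.imwrite("pics/end.png",cv2.resize(f["color"][140:255,240:350,::-1],None,fx=5.2,fy=5.2,interpolation=cv2.INTER_CUBIC))
E
```

```text
clock: 5.8
position: [0.4188, -0.3905, 0.0433]
ee_rot: [-0.0, 0.991, 0.134, -0.0]
wrist_force: [0.4, -0.3, 0.8]
grip_width: -0.0
gripper_force: 0.5
clock: 6.3
position: [0.427, -0.4205, 0.0433]
ee_rot: [0.0, 0.991, 0.134, -0.0]
wrist_force: [0.9, 0.5, 0.1]
grip_width: -0.002
gripper_force: 0.0
clock: 6.8
position: [0.4267, -0.4197, 0.1348]
ee_rot: [0.0, 0.991, 0.134, 0.0]
wrist_force: [-0.5, -0.2, 0.2]
grip_width: 0.001
gripper_force: 0.0
clock: 7.3
position: [0.3395, -0.4442, 0.2057]
ee_rot: [0.002, 0.991, 0.134, 0.001]
wrist_force: [-0.7, -0.3, 0.5]
grip_width: 0.003
gripper_force: 0.0
clock: 7.8
position: [0.2428, -0.4702, 0.204]
ee_rot: [0.0, 0.991, 0.134, 0.0]
wrist_force: [0.3, -0.1, 0.4]
grip_width: 0.003
gripper_force: 0.0
clock: 8.3
position: [0.2058, -0.4805, 0.2035]
ee_rot: [0.0, 0.991, 0.134, 0.0]
wrist_force: [0.1, -0.9, -0.3]
grip_width: 0.001
gripper_force: 0.0
```

View pics/end.png

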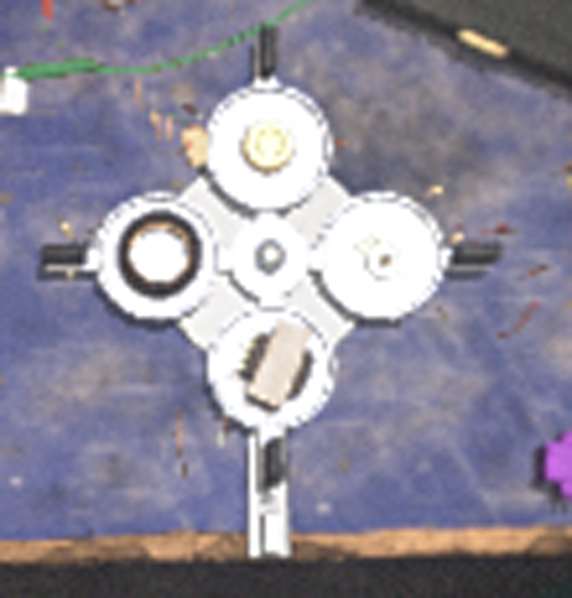

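The hub is at (268,256), the dish centre at (271,366), the paddle at (271,460) and the tongue/blade at (269,530). The spoke is within about 1.5° (2 mm) of the line. All parts are in their dishes, the hand is clear.

```bash
python3 -c "from rig import *; print(job_done())"
```

```text
the job is handed in; nothing more can be done
None
```

I turned the carousel about 27° clockwise and handed the job in. In the last picture the transformer's spoke is within about 2 mm of the blade line on the blade's side, all four parts are in their dishes and the hand is clear; the verdict was not reported back. The blade measured at about 179° yaw, outside the stated range of -2.52 to -1.12 rad, so I aimed at the blade seen in the images.

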